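# Slide the tray divider to make room for the spatula

### The job

The spatula is too long for the instrument tray as it is divided now. Slide the tray's divider towards the two brass weights, without touching them with it, until the empty side is long enough, then gently lay the spatula flat on the floor of that side, lengthwise in the tray. The weights stay standing in their short side.

Things in the scene. Friction and masses are not known exactly. Their poses are not given: they have to be found in the camera images.
- tray: Low open grey plastic tray, fixed to the worktop. Inside it is 330 mm long (its own y) and 100 mm wide (its own x); floor 3 mm thick, walls 4 mm thick, rim 30 mm above the worktop. Origin: centre of its underside, on the worktop; z up. The brass weights stand at its +y end; the -y side of the divider is the empty side.
- divider (a joint): Position in m of the divider along the tray's own y, from the middle of the tray: 0 in the middle, growing towards the +y end where the weights stand; travel -0.075 to 0.115. At value q the empty side is 162 mm + q long inside and the weights' side 162 mm - q. It slides along the rims with about 1.5 N of friction and stays where it is left.
- divider_grip (a point): Centre of the upright black tab on top of the 6 mm aluminium divider plate: tab 14 mm thick (along the tray's y), 40 mm wide (along the tray's x), 30 mm tall, from 36 to 66 mm above the worktop; this point 52 mm above the worktop. Axes as the tray's. The plate below it spans the whole width of the tray down to 4 mm above the worktop.
- spatula_mid (a point): Micro spatula lying flat on the worktop: thin steel strip 185 mm long, 12 mm wide, 2 mm thick, with a green grip on its middle, 70 mm long, 10 mm wide, 9 mm high, weighing about 30 g. This point: centre of the green grip, half-way up (4.5 mm above its underside), 3 mm from the middle of the whole length. Its y runs along the spatula, x across it, z up. Near it lie other long tools, tweezers and a pen, that are not wanted.
- weight_large: Brass balance weight with a ball knob, 18 mm across and 27 mm high, standing on the floor of the tray near its +y end, its centre 20 to 30 mm from the end wall. Origin: centre of its underside; z up.
- weight_small: Brass balance weight of the same shape, 14 mm across and 21 mm high, standing beside the larger one, its centre 20 to 30 mm from the end wall. Origin: centre of its underside; z up.
Things that resemble listed ones, but are neither listed nor needed, are in the scene too. Leave any red look-alike of the part that bears spatula_mid alone.

How it is judged (in metres and radians):
On the way:
1. the divider is slid towards the weights until the empty side is at least 195 mm long, with the spatula not yet in the tray (value of joint divider above 0.033 m and (horizontal distance between spatula_mid and tray above 0.12 m or height (world z) of spatula_mid above 0.03 m)), for 0.2 s.
At the end, for the whole second after the job is handed in: The divider stands so that the empty side is at least 195 mm long; the spatula lies released, at rest and flat (within 0.1 rad) on the tray floor in that side, within 0.4 rad of the tray's length; both weights stand upright in the tray on the other side of the divider (value of joint divider above 0.033 m and z of spatula_mid in the frame of tray below 0.013 m and x of spatula_mid in the frame of tray between -0.05 and 0.05 m and y of spatula_mid in the frame of tray above -0.12 m and y of spatula_mid in the frame of divider_grip below -0.06 m and (angle between spatula_mid's own z axis and vertical below 0.1 rad or angle between spatula_mid's own z axis and vertical above 3.04 rad) and angle between the y axis of spatula_mid and the y axis of tray, either way round below 0.4 rad and linear speed of spatula below 0.03 m/s and angle between each of weight_large, weight_small's own z axis and vertical below 0.2 rad and y of each of weight_large, weight_small in the frame of divider_grip above 0.01 m and distance between each of weight_large, weight_small and tray below 0.175 m); the robot touches nothing.
It fails at once if the divider is pushed against a weight (contact force between divider and weight_large above 0.3 N or contact force between divider and weight_small above 0.3 N).
It fails at once if the spatula is let fall into the tray from more than 60 mm above the worktop (z of spatula_mid in the frame of tray above 0.06 m and horizontal distance between spatula_mid and tray below 0.18 m and contact force between the fingers and spatula below 0.01 N).
It also fails if it takes over 58 s, if anything falls off the work surface, if the arm or the gripper's body presses on something with over 40 N, if the wrist force passes 120 N, or if a joint passes its speed limit or range.

### The arm

A 6-joint arm with a two-finger parallel gripper is mounted at the origin on a cart in front of the work surface, level with it; the furniture and walls round the work are solid. World frame = base frame: x ahead of the robot, y to its left, z up, the work surface at z = 0. Lengths are in m, angles in degrees, forces in N, time in s.
With the tool pointing down it reaches from about 0.25 to 0.725 m from the base axis. Payload 9.7 kg.
Tool frame: the origin (TCP) lies midway between the tips of the shut fingers; the grasp point (between the pads) lies 19 mm behind it (bot.hold_point_z is the distance from the TCP to the grasp point, in m); z points along the fingers, y is the line along which they close (so a half turn about z gives the same grasp; the last joint's range is limited). The gripper opens to 85 mm and grips with 20 to 120 N. Pads are 22 mm wide; open, the fingers measure 114 mm over their backs; the gripper's body (76 mm by 85 mm) begins 54 mm behind the grasp point. The pads swing forward as they close: fully open they stand 13 mm farther back than shut.
Start: joints at [-72.422, 4.979, 10.078, 95.1, 0, 90], TCP at [0.166, -0.524, 0.231] pointing down, gripper open.
Joint ranges: [-179.16, 179.16], [-48.56, 103.87], [-65.8, 70.77], [-126.05, 130.52], [-82.76, 87.17], [-180, 180]. Speed limits (degrees/s): [127.2, 127.2, 147.25, 180, 180, 180].

### API

Orientations are given as [roll, pitch, yaw] about the fixed x, y, z axes, in that order (R = Rz(yaw) Ry(pitch) Rx(roll)).
In Python, from workcell import bot gives the robot as it stands.
- The arm moves only by the tool play_rows, never from a script. Its argument "steps" is a list that holds one entry, the list of rows, each a list of 4 numbers: the shift along the tool's x, y, z in m, then the turn about the tool's z in rad. In form: [[[tx, ty, tz, yaw], ...]]. A call has exactly 5 rows; each row shifts and turns the commanded pose from where the row before left it, along the tool's axes as they then stand; what a row does not reach is not made up. A row lasts 1/12 s, in which the tool goes at most 41.7 mm and 7.16 degrees, less where a joint would pass 70% of its speed; a pose out of reach is approached as far as the arm can. A call is refused whole if a number of a shift passes 0.0417 or a number of a turn 0.125, either way. A call with a gripper value outside its range is refused whole. "gripper" is the finger opening in m, from 0 to 0.0854, set as the call begins (left out, the last holds). The fingers move at their own pace and stop on an object; "squeeze" is the grip in N (left out, the last holds). Time passes only in rows, so rows that do not move let the fingers close, or fill a call up. It gives the time, the measured TCP pose, the force, the opening and the grip force at its end, in the units of the state.
- bot.get_obs(): the state, without advancing time (a new reading comes with each control period).
- bot.camera(name): name is "scene" or "top" or "wrist"; returns a dict with "img" (420x560x3 uint8, blue, green, red), "vfov" (degrees; the focal length in pixels is half the picture's height over the tangent of half this angle, whatever the lens; pixels are square), "cx", "cy" (the principal point, pixels), "xyz" and "attitude" of the camera in the world. Camera axes: x right, y down, z forward; pixel columns grow to the right and rows downward; lengths in m; the calibration is good to about 2 mm. A picture is of the moment at which its call begins. There is no depth.
- bot.job_done(): hands the job in; it is judged then, once.
The state is a dict: "time": time; "q": joint angles; "qd": joint speeds; "joint_efforts": joint torques, N m; "ee_pos": TCP position; "tcp_rot": TCP orientation; "wrist_force": force on the tool from outside, world axes, zero at the start; "torque": the same for the moment, N m; "opening": finger opening in m; "grasp_force": force on a finger pad.
Only numpy, scipy, OpenCV 4.12 (cv2) and the standard library are available. Lean on these libraries where they do the work, as an engineer would, in place of code of your own. Each camera call takes 0.05 s, during which the arm holds its last target. There are 200 camera calls.

## Working session

There is one attempt and no reset: what is moved stays moved. The work goes in short steps, Python scripts to look and compute and a tool call to move; the robot and the scene stay as the last step left them, time stands still between calls to the robot, and variables do not carry over. Pictures are saved under pics/ and viewed, at most 10 in all, crops included, and the job is handed in when it is done.

Besides the shell and the picture viewer there is one more tool, called after ">>>" as name(argument=value, ...) on one line, values as JSON. play_rows: Moves the arm, as the interface text tells. Its arguments: {"type":"object","properties":{"steps":{"type":"array","items":{"type":"array","items":{"type":"array","items":{"type":"number"}}}},"gripper":{"type":"number"},"squeeze":{"type":"number"}},"required":["steps"]}

```bash
mkdir -p pics; cat > h.py <<'E'
import numpy as np,cv2
from scipy.spatial.transform import Rotation as R
from workcell import bot
def ray(c,uv,z):
    H=c["img"].shape[0]; f=H/2/np.tan(np.radians(c["vfov"])/2)
    d=np.array([(uv[0]-c["cx"])/f,(uv[1]-c["cy"])/f,1.])
    a=np.array(c["attitude"],float)
    M=a if a.shape==(3,3) else R.from_euler('xyz',a,degrees=True).as_matrix()
    d=M@d; p=np.array(c["xyz"]); return p+d*(z-p[2])/d[2]
def snap(n,fn):
    c=bot.camera(n); cv2.imwrite("pics/"+fn,c["img"])
    import pickle; pickle.dump(c,open("pics/"+fn+".pkl","wb")); return c
def load(fn):
    import pickle; return pickle.load(open("pics/"+fn+".pkl","rb"))
E
python3 - <<'E'
from h import *
for n in ["top","scene"]:
    c=snap(n,n+"1.png"); print(n,{k:v for k,v in c.items() if k!="img"})
print(bot.get_obs(),bot.hold_point_z)
E
```

```text
top {'vfov': 43.019929623626375, 'cx': 282.7583422272272, 'cy': 207.32745089309464, 'xyz': array([ 0.41548257, -0.04777412,  1.51255496]), 'attitude': array([-176.19016249,   -0.43004817,  -89.01602236])}
scene {'vfov': 49.561661059012806, 'cx': 279.09773183356066, 'cy': 205.6940484892014, 'xyz': array([-0.22558641, -1.12121281,  0.96128358]), 'attitude': array([-124.77205434,   -0.87566617,  -33.33590662])}
{'time': 0.1, 'q': array([-7.24240956e+01,  5.00882593e+00,  1.00377496e+01,  9.50988286e+01,
       -6.75386941e-04,  8.99993819e+01]), 'qd': array([ 0.01327594, -0.04124185,  0.14130277,  0.03174845,  0.01730953,
        0.07723994]), 'joint_efforts': array([ 9.08831043e-05, -5.21561372e+01,  4.65652049e+01,  1.60157861e-02,
       -5.41572308e-05,  1.59085494e-05]), 'ee_pos': array([ 0.16601732, -0.52412868,  0.2306344 ]), 'tcp_rot': array([-1.79930095e+02,  6.74632337e-04,  1.75765233e+01]), 'wrist_force': array([-0.12062124, -1.09041041, -0.30445884]), 'torque': array([0.00607577, 0.02432494, 0.00854551]), 'grasp_force': 0.0, 'opening': 0.08516090580172474} 0.0187
```

View pics/top1.png

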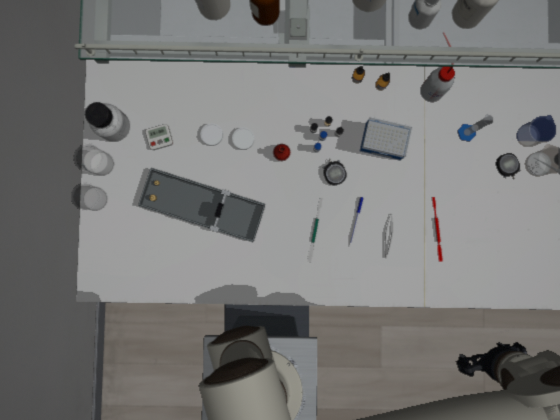

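View pics/scene1.png

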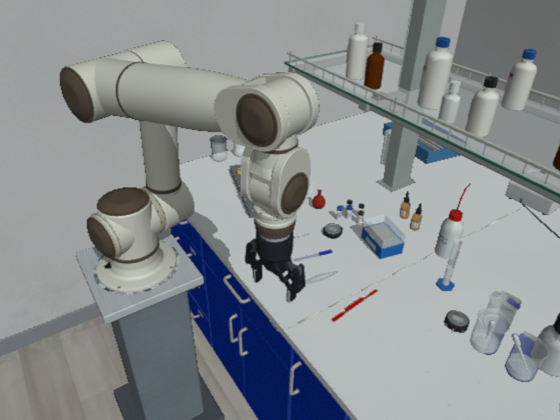

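The top view shows the tray from about (147,180) to (258,225), with the weights at its left end. The tab is near (220,210) and the green-grip spatula near (315,231). I'll enlarge this area.

```bash
python3 - <<'E'
from h import *
c=load("top1.png")
im=c["img"][155:275,130:330]; cv2.imwrite("pics/top1c.png",cv2.resize(im,None,fx=4,fy=4,interpolation=cv2.INTER_CUBIC))
hsv=cv2.cvtColor(c["img"],cv2.COLOR_BGR2HSV)
m=cv2.inRange(hsv,(50,90,20),(95,255,200)); m[:, :290]=0; m[:,340:]=0
ys,xs=np.nonzero(m); print(len(xs),xs.mean(),ys.mean(),cv2.minAreaRect(np.c_[xs,ys].astype(np.float32)))
E
```

```text
68 311.25 198.05882352941177 ((307.8663330078125, 150.86688232421875), (180.22756958007812, 12.91046142578125), 83.27149200439453)
```

View pics/top1c.png

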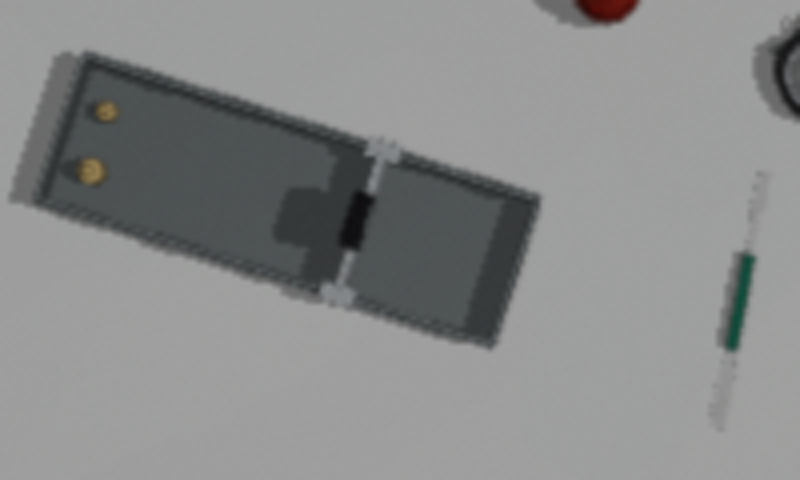

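The crop shows:
- rim corners at (85,53), (540,197), (493,348) and (38,203)
- tab at about (357,221)
- weights at (107,111) and (91,172)
- spatula grip centre at (740,302), running from (763,172) to (718,430)

```bash
python3 - <<'E'
from h import *
c=load("top1.png")
P=lambda u,v,z: ray(c,(130+u/4-.4,155+v/4-.4),z)[:2]
K=[P(*p,.03) for p in [(85,53),(540,197),(493,348),(38,203)]]
print(np.round(K,4)); K=np.array(K)
print([np.linalg.norm(K[i]-K[(i+1)%4]) for i in range(4)])
cen=K.mean(0); d=(K[0]+K[3]-K[1]-K[2]); d/=np.linalg.norm(d); ex=np.array([d[1],-d[0]])
print("cen",cen,"yaxis dir",np.degrees(np.arctan2(d[1],d[0])))
for n,p in dict(tab=(357,221,.06),railL=(381,150,.034),railR=(338,295,.034),ws=(107,111,.02),wl=(91,172,.025)).items():
    q=P(*p); print(n,q,"tray x,y",(q-cen)@ex,(q-cen)@d)
a,b,g=P(763,172,.001),P(718,430,.001),P(740,302,.009)
print("spat",a,b,np.linalg.norm(a-b),np.degrees(np.arctan2(*(a-b)[::-1])),"grip",g)
g1,g2=P(748,255,.009),P(733,350,.009);print((g1+g2)/2,np.linalg.norm(g1-g2))
E
```

```text
[[ 0.6185  0.3136]
 [ 0.5232 -0.0064]
 [ 0.4176  0.0242]
 [ 0.5128  0.3427]]
[np.float64(0.3339095273873666), np.float64(0.1099438257367748), np.float64(0.3325019195102649), np.float64(0.10962012037708735)]
cen [0.51804307 0.16852697] yaxis dir 73.38570210393932
tab [0.50240742 0.11724031] tray x,y -0.0003186144205277118 -0.053616168963492535
railL [0.55375472 0.10475109] tray x,y 0.052456012584233436 -0.05090237712003877
railR [0.45238361 0.1320522 ] tray x,y -0.052489121501726264 -0.05372584366712644
ws [0.57913623 0.29924738] tray x,y 0.021166041553036044 0.14273121041753573
wl [0.53553429 0.30783765] tray x,y -0.02307176685181289 0.138495857029997
spat [ 0.54597766 -0.16396382] [ 0.36259481 -0.13445387] 0.18574205164861962 -9.141659862895894 grip [ 0.45299593 -0.14826833]
[ 0.45270023 -0.14863307] 0.06783791728912998
```

>>> play_rows(steps=[[[0,0,0,0.1194],[0,0,0,0.1194],[0,0,0,0.1194],[0,0,0,0.1194],[0,0,0,0.1194]]], gripper=0.06)

```text
time: 0.52
ee_pos: [0.166, -0.5242, 0.2308]
tcp_rot: [-180.0, 0.0, -17.0]
wrist_force: [0.3, -0.1, 0.3]
opening: 0.0602
grasp_force: 0.0
```

>>> play_rows(steps=[[[0.0056,-0.0285,0,0],[0.0056,-0.0285,0,0],[0.0056,-0.0285,0,0],[0.0056,-0.0285,0,0],[0.0056,-0.0285,0,0]]])

```text
time: 0.93
ee_pos: [0.234, -0.3945, 0.2309]
tcp_rot: [-180.0, 0.0, -16.6]
wrist_force: [1.0, 0.4, -0.6]
opening: 0.0601
grasp_force: 0.0
```

>>> play_rows(steps=[[[0.0056,-0.0285,0,0],[0.0056,-0.0285,0,0],[0.0056,-0.0285,0,0],[0.0056,-0.0285,0,0],[0.0056,-0.0285,0,0]]])

```text
time: 1.35
ee_pos: [0.3016, -0.2659, 0.2311]
tcp_rot: [-180.0, 0.0, -16.6]
wrist_force: [-0.1, -1.1, 0.1]
opening: 0.06
grasp_force: 0.0
```

>>> play_rows(steps=[[[0.0056,-0.0285,0,0],[0.0056,-0.0285,0,0],[0.0056,-0.0285,0,0],[0.0056,-0.0285,0,0],[0.0056,-0.0285,0,0]]])

```text
time: 1.77
ee_pos: [0.3692, -0.1373, 0.2311]
tcp_rot: [180.0, 0.0, -16.6]
wrist_force: [1.8, -0.0, 1.0]
opening: 0.0605
grasp_force: 0.0
```

>>> play_rows(steps=[[[0.0056,-0.0285,0,0],[0.0056,-0.0285,0,0],[0.0056,-0.0285,0,0],[0.0056,-0.0285,0,0],[0.0056,-0.0285,0,0]]])

```text
time: 2.18
ee_pos: [0.4176, -0.0746, 0.2334]
tcp_rot: [-177.0, 0.0, -12.1]
wrist_force: [0.5, -0.1, -0.1]
opening: 0.0602
grasp_force: 0.0
```

>>> play_rows(steps=[[[0.0056,-0.0285,0,0],[0.0056,-0.0285,0,0],[0.0056,-0.0285,0,0],[0.0056,-0.0285,0,0],[0,0,0,0]]])

```text
time: 2.6
ee_pos: [0.4502, -0.0294, 0.2417]
tcp_rot: [-174.2, 0.0, -7.3]
wrist_force: [-0.4, -0.0, -0.1]
opening: 0.0602
grasp_force: 0.0
```

```bash
python3 - <<'E'
from h import *
c=snap("wrist","w1.png"); o=bot.get_obs(); print(o["time"],o["ee_pos"],o["tcp_rot"],o["q"],c["xyz"],c["attitude"],c["vfov"])
E
```

```text
2.65 [ 0.44954958 -0.03011174  0.24153556] [-1.74275763e+02  6.59660712e-02 -7.39464727e+00] [ -7.44927199  -8.39452677  -1.98222523  96.48374319   5.72417129
 179.94510156] [ 0.51270029 -0.05163458  0.38232995] [164.85761119   5.82683101 -97.37491111] 67.94669229515243
```

View pics/w1.png

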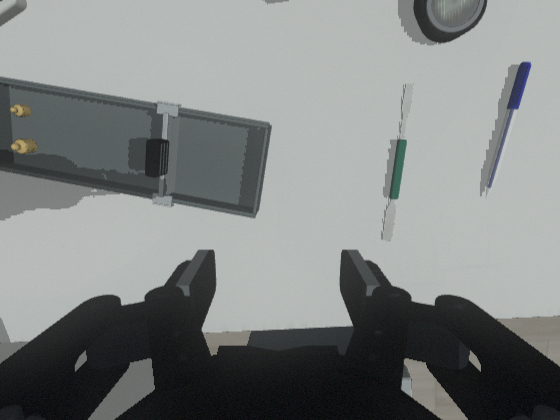

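The wrist view shows the tray end corners at (270,124) and (257,216), the tab at about (156,157) and the spatula grip at (399,169), spanning (408,84) to (387,240). Joint 6 is at its limit, so I'll unwind by half a turn.

>>> play_rows(steps=[[[0,0,0,-0.12],[0,0,0,-0.12],[0,0,0,-0.12],[0,0,0,-0.12],[0,0,0,-0.12]]])

```text
time: 3.07
ee_pos: [0.4487, -0.0311, 0.2416]
tcp_rot: [-175.3, -3.2, 27.1]
wrist_force: [0.5, -0.5, 0.8]
opening: 0.0598
grasp_force: 0.0
```

>>> play_rows(steps=[[[0,0,0,-0.12],[0,0,0,-0.12],[0,0,0,-0.12],[0,0,0,-0.12],[0,0,0,-0.12]]])

```text
time: 3.48
ee_pos: [0.4487, -0.0311, 0.2416]
tcp_rot: [-177.9, -5.3, 61.5]
wrist_force: [0.5, -0.4, -0.0]
opening: 0.0601
grasp_force: 0.0
```

>>> play_rows(steps=[[[0,0,0,-0.12],[0,0,0,-0.12],[0,0,0,-0.12],[0,0,0,-0.12],[0,0,0,-0.12]]])

```text
time: 3.9
ee_pos: [0.4487, -0.0312, 0.2416]
tcp_rot: [178.7, -5.5, 96.0]
wrist_force: [-0.8, -0.5, 0.2]
opening: 0.0601
grasp_force: 0.0
```

>>> play_rows(steps=[[[0,0,0,-0.12],[0,0,0,-0.12],[0,0,0,-0.12],[0,0,0,-0.12],[0,0,0,-0.12]]])

```text
time: 4.32
ee_pos: [0.4487, -0.0311, 0.2416]
tcp_rot: [175.8, -3.9, 130.5]
wrist_force: [-0.6, -1.1, -0.1]
opening: 0.06
grasp_force: 0.0
```

>>> play_rows(steps=[[[0,0,0,-0.12],[0,0,0,-0.12],[0,0,0,-0.12],[0,0,0,-0.12],[0,0,0,0]]])

```text
time: 4.73
ee_pos: [0.4487, -0.0311, 0.2416]
tcp_rot: [174.5, -1.5, 157.9]
wrist_force: [0.3, -0.6, 0.9]
opening: 0.06
grasp_force: 0.0
```

```bash
python3 - <<'E'
from h import *
c=load("w1.png"); P=lambda u,v,z: ray(c,(u,v),z)[:2]
for n,p in dict(c1=(270,124,.03),c2=(257,216,.03),rL=(168,108,.034),rR=(162,200,.034),tabtop=(155,157,.066),grip=(399,169,.009),sa=(408,84,.001),sb=(387,240,.001)).items(): print(n,P(*p))
o=bot.get_obs(); print(o["ee_pos"],o["tcp_rot"],o["q"])
E
```

```text
c1 [ 0.52010033 -0.00806722]
c2 [0.41737734 0.02163741]
rL [0.55159447 0.10195648]
rR [0.44969451 0.13282123]
tabtop [0.50188441 0.11289606]
grip [ 0.45134292 -0.14802064]
sa [ 0.54312179 -0.16249666]
sb [ 0.36192902 -0.13283288]
[ 0.44871285 -0.03110474  0.24158655] [174.50659031  -1.48856564 157.88534895] [-7.56760035 -8.50946647 -2.07570663 96.49041109  5.69064009 14.6156542 ]
```

>>> play_rows(steps=[[[0,0.03,0,0],[0,0.03,0,0],[0,0.03,0,0],[0,0,0,-0.12],[0,0,0,-0.12]]])

```text
time: 5.15
ee_pos: [0.4835, 0.0531, 0.25]
tcp_rot: [174.3, -0.2, 171.4]
wrist_force: [-0.7, -0.9, -0.5]
opening: 0.0601
grasp_force: 0.0
```

>>> play_rows(steps=[[[0,0,0,-0.12],[0,0,0,-0.12],[0,0,0,-0.12],[0,0,0,-0.12],[0,0,0,-0.12]]])

```text
time: 5.57
ee_pos: [0.4831, 0.0517, 0.2502]
tcp_rot: [175.2, 3.1, -154.4]
wrist_force: [0.0, 0.1, 0.8]
opening: 0.0601
grasp_force: 0.0
```

>>> play_rows(steps=[[[0,0,0,-0.12],[0,0,0,-0.12],[0,0,0,-0.12],[0,0,0,-0.12],[0,0,0,-0.12]]])

```text
time: 5.98
ee_pos: [0.4832, 0.0517, 0.2502]
tcp_rot: [177.8, 5.2, -120.0]
wrist_force: [0.3, 0.7, 0.3]
opening: 0.0602
grasp_force: 0.0
```

>>> play_rows(steps=[[[0,0,0,-0.12],[0,0,0,-0.12],[0,0,0,-0.12],[0,0,0,-0.12],[0,0,0,-0.12]]])

```text
time: 6.4
ee_pos: [0.4831, 0.0517, 0.2502]
tcp_rot: [-178.9, 5.6, -85.5]
wrist_force: [0.4, -0.0, 0.6]
opening: 0.0598
grasp_force: 0.0
```

>>> play_rows(steps=[[[0,0,0,-0.12],[0,0,0,-0.12],[0,0,0,-0.12],[0,0,0,-0.12],[0,0,0,-0.12]]])

```text
time: 6.82
ee_pos: [0.4831, 0.0517, 0.2502]
tcp_rot: [-175.9, 4.0, -51.0]
wrist_force: [-0.2, 1.0, -0.1]
opening: 0.0602
grasp_force: 0.0
```

>>> play_rows(steps=[[[0,0,0,-0.12],[0,0,0,-0.12],[0,0,0,-0.12],[0,0,0,-0.12],[0,0,0,-0.12]]])

```text
time: 7.23
ee_pos: [0.4831, 0.0517, 0.2502]
tcp_rot: [-174.4, 1.0, -16.7]
wrist_force: [0.8, 0.7, -0.6]
opening: 0.0598
grasp_force: 0.0
```

```bash
python3 - <<'E'
from h import *
o=bot.get_obs(); print(o["ee_pos"],o["tcp_rot"],o["q"],R.from_euler('xyz',o["tcp_rot"],degrees=True).as_matrix()[:,2])
E
```

```text
[0.48313783 0.05165633 0.25015177] [-174.39207134    0.97262146  -16.73723951] [   2.81628498   -4.4550803     2.56051025   96.04910948    5.60898688
 -160.35149188] [ 0.01196417  0.09844575 -0.9950705 ]
```

>>> play_rows(steps=[[[0,0,0,-0.12],[0,0,0,-0.12],[0,0,0,-0.06],[0,0.028,0,0],[0,0.028,0,0]]])

```text
time: 7.65
ee_pos: [0.4837, 0.0138, 0.2447]
tcp_rot: [-175.2, -0.7, -1.5]
wrist_force: [0.1, -0.2, 0.2]
opening: 0.0601
grasp_force: 0.0
```

>>> play_rows(steps=[[[0,0.028,0,0],[0,0.028,0,0],[0,0.028,0,0],[0,0.028,0,0],[0,0,0,0]]])

```text
time: 8.07
ee_pos: [0.4824, -0.0386, 0.2366]
tcp_rot: [-177.7, -0.7, -6.0]
wrist_force: [-1.0, 0.2, 1.0]
opening: 0.0602
grasp_force: 0.0
```

```bash
python3 - <<'E'
from h import *
o=bot.get_obs(); print(o["ee_pos"],o["tcp_rot"],o["q"],R.from_euler('xyz',o["tcp_rot"],degrees=True).as_matrix()[:,2])
E
```

```text
[ 0.48237657 -0.03857637  0.23664437] [-177.72954654   -0.6781923    -6.00684313] [  -5.9085529    -4.64948128    0.99735767   94.96475096    2.26928671
 -179.90163952] [ 0.01590794  0.03816132 -0.99914496]
```

>>> play_rows(steps=[[[0,0.028,0,0],[0,0.028,0,0],[0,0.028,0,0],[0,0.014,0,0],[0,0,0,0]]])

```text
time: 8.48
ee_pos: [0.4776, -0.0832, 0.2343]
tcp_rot: [-179.9, -0.7, -10.0]
wrist_force: [0.5, -0.0, -0.4]
opening: 0.0601
grasp_force: 0.0
```

```bash
python3 - <<'E'
from h import *
o=bot.get_obs(); print(o["ee_pos"],o["tcp_rot"],o["q"],R.from_euler('xyz',o["tcp_rot"],degrees=True).as_matrix()[:,2])
E
```

```text
[ 0.47760139 -0.08317563  0.23428307] [-179.8940984    -0.67690987  -10.00182488] [-9.94097672e+00 -4.55740680e+00  8.44569886e-01  9.47249547e+01
  1.05182678e-01 -1.79939156e+02] [ 1.19554814e-02 -2.31611990e-04 -9.99928504e-01]
```

>>> play_rows(steps=[[[0,0,0,0.12],[0,0,0,0.12],[0,0,0,0.12],[0,0,0,0.12],[0,0,0,0.12]]])

```text
time: 8.9
ee_pos: [0.4778, -0.0817, 0.2344]
tcp_rot: [-179.5, -0.5, -44.6]
wrist_force: [-0.9, -0.5, 0.8]
opening: 0.0597
grasp_force: 0.0
```

>>> play_rows(steps=[[[0,0,0,0.12],[0,0,0,0.12],[0,0,0,0.12],[0,0,0,0.12],[0,0,0,0.12]]])

```text
time: 9.32
ee_pos: [0.4778, -0.0817, 0.2344]
tcp_rot: [-179.3, -0.1, -79.0]
wrist_force: [0.8, -0.2, -0.4]
opening: 0.06
grasp_force: 0.0
```

>>> play_rows(steps=[[[0,0,0,0.12],[0,0,0,0.12],[0,0,0,0.12],[0,0,0,0.12],[0,0,0,0.12]]])

```text
time: 9.73
ee_pos: [0.4778, -0.0817, 0.2343]
tcp_rot: [-179.4, 0.3, -113.3]
wrist_force: [-0.3, 0.9, -0.4]
opening: 0.0602
grasp_force: 0.0
```

>>> play_rows(steps=[[[0,0,0,0.12],[0,0,0,0.12],[0,0,0,0.12],[0,0,0,0.12],[0,0,0,0.12]]])

```text
time: 10.15
ee_pos: [0.4779, -0.0817, 0.2344]
tcp_rot: [-179.7, 0.6, -147.7]
wrist_force: [0.8, 0.1, -0.3]
opening: 0.0603
grasp_force: 0.0
```

>>> play_rows(steps=[[[0,0,0,0.12],[0,0,0,0.12],[0,0,0,0.12],[0,0,0,0.12],[0,0,0,0.12]]])

```text
time: 10.57
ee_pos: [0.4778, -0.0817, 0.2344]
tcp_rot: [179.9, 0.7, 177.9]
wrist_force: [-0.5, -0.8, -0.1]
opening: 0.0602
grasp_force: 0.0
```

>>> play_rows(steps=[[[0,0,0,0.12],[0,0,0,0.12],[0,0,0,0.017],[0,0,0,0],[0,0,0,0]]])

```text
time: 10.98
ee_pos: [0.4778, -0.0818, 0.2343]
tcp_rot: [179.8, 0.7, 163.7]
wrist_force: [0.3, -0.4, 0.8]
opening: 0.0599
grasp_force: 0.0
```

>>> play_rows(steps=[[[0.0038,0.022,0,0],[0.0038,0.022,0,0],[0.0038,0.022,0,0],[0.0038,0.022,0,0],[0.0038,0.022,0,0]]])

```text
time: 11.4
ee_pos: [0.4908, 0.03, 0.2346]
tcp_rot: [179.8, 0.7, 163.7]
wrist_force: [0.2, -0.9, 0.2]
opening: 0.0596
grasp_force: 0.0
```

>>> play_rows(steps=[[[0.0038,0.022,0,0],[0.0038,0.022,0,0],[0.0038,0.022,0,0],[0.0038,0.022,0,0],[0,0,0,0]]])

```text
time: 11.82
ee_pos: [0.5013, 0.1206, 0.2343]
tcp_rot: [179.7, 0.6, 163.8]
wrist_force: [-0.2, -0.5, -0.2]
opening: 0.06
grasp_force: 0.0
```

```bash
python3 - <<'E'
from h import *
c=snap("wrist","w2.png");o=bot.get_obs(); print(o["time"],o["ee_pos"],o["tcp_rot"],o["q"])
E
```

```text
11.8667 [0.50115235 0.11921615 0.23435698] [179.78315099   0.62813509 163.8206423 ] [13.44855602 -0.41712702  4.8462635  94.61017829 -0.12202346 29.62602946]
```

View pics/w2.png

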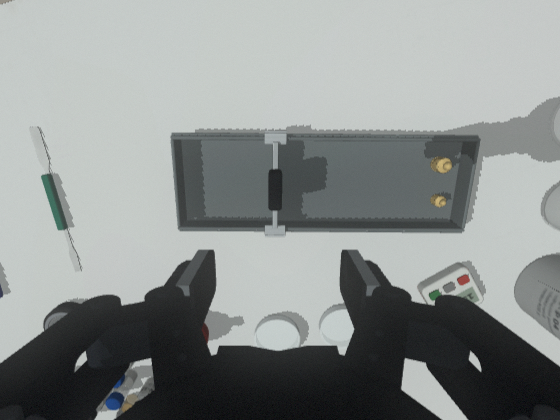

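The wrist view shows the tray rim corners at (172,135), (480,138), (464,230) and (180,229). The tab is at (275,190), the weights at (441,165) and (439,201), and the spatula grip at (54,202).

```bash
python3 - <<'E'
from h import *
c=load("w2.png"); P=lambda u,v,z: ray(c,(u,v),z)[:2]
K=np.array([P(*p,.03) for p in [(464,231),(180,230),(172,135),(480,138)]])
cen=K.mean(0); d=(K[0]+K[3]-K[1]-K[2]); d/=np.linalg.norm(d); ex=np.array([d[1],-d[0]])
print(K,[np.linalg.norm(K[i]-K[(i+1)%4]) for i in range(4)],cen,np.degrees(np.arctan2(d[1],d[0])))
for n,p in dict(tabtop=(275,188,.066),r1=(275,138,.034),r2=(275,231,.034),wl=(442,165,.02),ws=(439,201,.018),grip=(54,202,.009),sa=(37,126,.001),sb=(79,271,.001),tcp=None).items():
    q=P(*p) if p else bot.get_obs()["ee_pos"][:2]
    print(n,q,(q-cen)@ex,(q-cen)@d)
E
```

```text
[[ 0.6150353   0.31720064]
 [ 0.52039519 -0.00218071]
 [ 0.41682615  0.02840942]
 [ 0.51269318  0.34704475]] [np.float64(0.33310838409951327), np.float64(0.10799214488128843), np.float64(0.3327445886543251), np.float64(0.10660478637273234)] [0.51623746 0.17261853] 73.37475665621035
tabtop [0.49642324 0.12057344] -0.004095261916689618 -0.055538482396474464
r1 [0.4505677 0.1339108] -0.05184985078997598 -0.05587842565122231
r2 [0.55136526 0.10441599] 0.05317281169490491 -0.05530100773452456
wl [0.53309672 0.30804471] -0.022592369020070474 0.13458852352211906
ws [0.57516826 0.29955323] 0.020149937754885227 0.1384891306911894
grip [ 0.44953675 -0.14356228] 0.026550272928601126 -0.3220471577064469
sa [ 0.36238584 -0.12657472] -0.06181775318810839 -0.3307045330147384
sb [ 0.5437021  -0.16166233] 0.12195780812206898 -0.3124488631393021
tcp [0.50115235 0.11921615] 0.0008244887540808734 -0.05548597956986473
```

>>> play_rows(steps=[[[0,0,0.024,0.007],[0,0,0.024,0],[0,0,0.024,0],[0,0,0.024,0],[0,0,0.024,0]]])

```text
time: 12.28
ee_pos: [0.5025, 0.1169, 0.1137]
tcp_rot: [179.8, 0.7, 163.2]
wrist_force: [0.3, 0.7, -0.5]
opening: 0.0602
grasp_force: 0.0
```

>>> play_rows(steps=[[[0,0,0.024,0],[0,0,0.024,0],[0,0,0.022,0],[0,0,0,0],[0,0,0,0]]])

```text
time: 12.7
ee_pos: [0.5028, 0.117, 0.0443]
tcp_rot: [179.8, 0.6, 163.2]
wrist_force: [0.9, 0.5, 0.1]
opening: 0.0597
grasp_force: 0.0
```

>>> play_rows(steps=[[[0,0,0,0],[0,0,0,0],[0,0,0,0],[0,0,0,0],[0,0,0,0]]], gripper=0.0, squeeze=25)

```text
time: 13.12
ee_pos: [0.5042, 0.1178, 0.046]
tcp_rot: [179.7, 0.8, 163.1]
wrist_force: [-1.1, -1.2, 6.8]
opening: 0.0136
grasp_force: 28.4
```

>>> play_rows(steps=[[[0,0,0,0],[0,0,0,0],[0,0,0,0],[0,0,0,0],[0,0,0,0]]])

```text
time: 13.53
ee_pos: [0.5042, 0.1178, 0.046]
tcp_rot: [179.7, 0.8, 163.1]
wrist_force: [-1.6, -2.5, 7.0]
opening: 0.0132
grasp_force: 28.4
```

>>> play_rows(steps=[[[0,0.012,0,0],[0,0.012,0,0],[0,0.012,0,0],[0,0.012,0,0],[0,0.012,0,0]]])

```text
time: 13.95
ee_pos: [0.5215, 0.1756, 0.046]
tcp_rot: [179.8, 0.7, 163.1]
wrist_force: [-0.5, -2.3, 5.7]
opening: 0.0136
grasp_force: 28.3
```

>>> play_rows(steps=[[[0,0.012,0,0],[0,0.012,0,0],[0,0.012,0,0],[0,0.012,0,0],[0,0,0,0]]])

```text
time: 14.37
ee_pos: [0.5357, 0.223, 0.046]
tcp_rot: [179.7, 0.7, 163.2]
wrist_force: [0.3, 1.7, 5.6]
opening: 0.0135
grasp_force: 28.3
```

>>> play_rows(steps=[[[0,0,0,0],[0,0,0,0],[0,0,0,0],[0,0,0,0],[0,0,0,0]]], gripper=0.04)

```text
time: 14.78
ee_pos: [0.5347, 0.2207, 0.045]
tcp_rot: [179.8, 0.6, 163.1]
wrist_force: [-0.4, 0.1, 0.2]
opening: 0.0398
grasp_force: 0.0
```

```bash
python3 - <<'E'
from h import *
c=snap("top","top2.png");o=bot.get_obs(); print(o["time"],o["ee_pos"],o["tcp_rot"],o["wrist_force"],o["opening"])
E
```

```text
14.8333 [0.53477348 0.22079211 0.04505172] [179.77854942   0.64817667 163.09498766] [0.04751531 0.09982592 1.10492321] 0.040021033911195304
```

>>> play_rows(steps=[[[0,0,-0.022,0],[0,0,-0.022,0],[0,0,-0.022,0],[0,0,-0.022,0],[0,0,-0.022,0]]])

```text
time: 15.25
ee_pos: [0.5334, 0.2208, 0.1562]
tcp_rot: [179.8, 0.7, 163.1]
wrist_force: [0.3, 0.4, -0.7]
opening: 0.04
grasp_force: 0.0
```

>>> play_rows(steps=[[[-0.0019,-0.0251,0,-0.067],[0,0,0,0],[0,0,0,0.067],[-0.0019,-0.0251,0,0],[-0.0019,-0.0251,0,0]]])

```text
time: 15.67
ee_pos: [0.5168, 0.1473, 0.1541]
tcp_rot: [179.8, 0.6, 163.1]
wrist_force: [-0.0, -0.8, 0.6]
opening: 0.0401
grasp_force: 0.0
```

>>> play_rows(steps=[[[-0.0019,-0.0251,0,0],[-0.0019,-0.0251,0,0],[-0.0019,-0.0251,0,0],[-0.0019,-0.0251,0,0],[-0.0019,-0.0251,0,0]]])

```text
time: 16.08
ee_pos: [0.4892, 0.0234, 0.1541]
tcp_rot: [179.8, 0.6, 163.1]
wrist_force: [-0.4, -0.6, 0.6]
opening: 0.0399
grasp_force: 0.0
```

>>> play_rows(steps=[[[-0.0019,-0.0251,0,0],[-0.0019,-0.0251,0,0],[-0.0019,-0.0251,0,0],[-0.0019,-0.0251,0,0],[-0.0019,-0.0251,0,0]]])

```text
time: 16.5
ee_pos: [0.4618, -0.0995, 0.1538]
tcp_rot: [179.8, 0.6, 163.1]
wrist_force: [0.6, -0.3, 0.2]
opening: 0.0402
grasp_force: 0.0
```

>>> play_rows(steps=[[[-0.0019,-0.0251,0,0],[-0.0019,-0.0251,0,0],[0,0,0,-0.067],[0,0,0,-0.067],[0,0,0,0]]])

```text
time: 16.92
ee_pos: [0.4511, -0.148, 0.1535]
tcp_rot: [179.9, 0.7, 170.8]
wrist_force: [-0.1, -0.2, -0.5]
opening: 0.04
grasp_force: 0.0
```

```bash
python3 - <<'E'
from h import *
c=snap("wrist","w3.png");t=snap("top","top3.png");o=bot.get_obs(); print(o["time"],o["ee_pos"],o["tcp_rot"],o["q"])
im=np.vstack([c["img"],cv2.resize(t["img"][165:250,130:270],None,fx=2,fy=2)[:, :].copy() if 0 else np.pad(cv2.resize(t["img"][160:250,130:317],None,fx=2,fy=2,interpolation=cv2.INTER_CUBIC),((0,0),(0,560-374),(0,0)))])
cv2.imwrite("pics/m3.png",im)
E
```

```text
17.0167 [ 0.45133482 -0.14745923  0.15365432] [179.85292227   0.65676795 170.63568847] [-18.24120438  -6.82212781 -10.16349477  86.03242564   0.24666124
  -8.87638787]
```

View pics/m3.png

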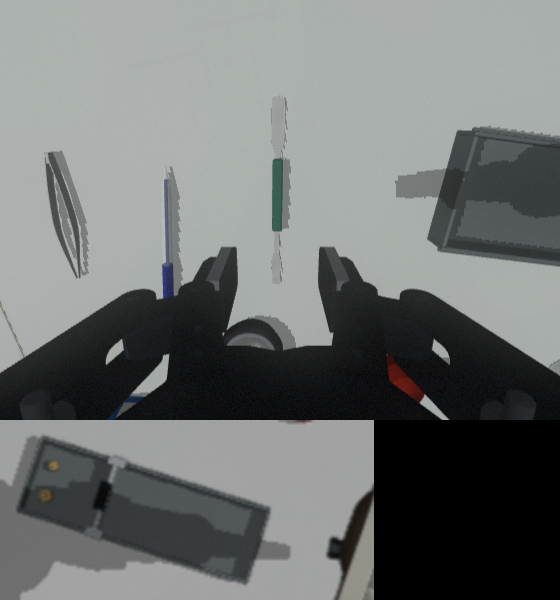

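The divider now stands close to the weights with a clear gap, and both weights are upright. In the wrist view the grip spans (277,160) to (277,231), between the fingers.

```bash
python3 - <<'E'
from h import *
c=load("w3.png"); P=lambda u,v,z: ray(c,(u,v),z)[:2]
a,b=P(277.5,159,.009),P(277,230,.009); print(a,b,(a+b)/2,np.linalg.norm(a-b))
for p in [(279,97),(276,283)]: print(P(*p,.001))
t=load("top3.png");Q=lambda u,v,z: ray(t,(130+u/2-.2,160+(v-420)/2-.2),z)[:2]
cen=np.array([.517,.171]);d=np.array([np.cos(np.radians(73.4)),np.sin(np.radians(73.4))])
for p in [(118,461,.034),(93,533,.034),(103,497,.06),(54,465,.02),(45,496,.02)]: print((Q(*p)-cen)@d)
E
```

```text
[ 0.41542194 -0.14135887] [ 0.48269538 -0.15271822] [ 0.44905866 -0.14703854] 0.06822573043493384
[ 0.3626248  -0.13145386]
[ 0.54315563 -0.16355801]
0.05288671989409265
0.0544307480740566
0.051769655976279735
0.13949529068537744
0.1376450467031719
```

>>> play_rows(steps=[[[0.0015,0,0.03,0],[0,0,0.03,0],[0,0,0.03,0],[0,0,0.025,0],[0,0,0.02,0]]])

```text
time: 17.43
ee_pos: [0.4508, -0.1465, 0.0166]
tcp_rot: [179.8, 0.6, 170.7]
wrist_force: [0.7, 0.6, -0.2]
opening: 0.0397
grasp_force: 0.0
```

>>> play_rows(steps=[[[0,0,0.013,0],[0,0,0,0],[0,0,0,0],[0,0,0,0],[0,0,0,0]]])

```text
time: 17.85
ee_pos: [0.4526, -0.1473, 0.0073]
tcp_rot: [179.9, 0.8, 170.8]
wrist_force: [-1.2, -0.1, -0.6]
opening: 0.0402
grasp_force: 0.0
```

>>> play_rows(steps=[[[0,0,0,0],[0,0,0,0],[0,0,0,0],[0,0,0,0],[0,0,0,0]]], gripper=0.0, squeeze=25)

```text
time: 18.27
ee_pos: [0.4522, -0.1474, 0.0066]
tcp_rot: [179.9, 0.7, 170.8]
wrist_force: [-1.3, -0.1, 6.1]
opening: 0.0077
grasp_force: 24.7
```

>>> play_rows(steps=[[[0,0,0,0],[0,0,0,0],[0,0,0,0],[0,0,0,0],[0,0,0,0]]])

```text
time: 18.68
ee_pos: [0.4521, -0.1473, 0.0066]
tcp_rot: [179.9, 0.7, 170.8]
wrist_force: [-0.8, 0.4, 5.9]
opening: 0.0082
grasp_force: 24.7
```

>>> play_rows(steps=[[[0,0,-0.01,0],[0,0,-0.025,0],[0,0,-0.03,0],[0,0,-0.03,0],[0,0,-0.025,0]]])

```text
time: 19.1
ee_pos: [0.4502, -0.1473, 0.1285]
tcp_rot: [179.9, 0.7, 170.8]
wrist_force: [0.2, 0.6, -0.8]
opening: 0.0079
grasp_force: 24.4
```

>>> play_rows(steps=[[[-0.0005,0.0223,0,0],[-0.0005,0.0223,0,0],[-0.0005,0.0223,0,0],[-0.0005,0.0223,0,0],[-0.0005,0.0223,0,0]]])

```text
time: 19.52
ee_pos: [0.4706, -0.0366, 0.1268]
tcp_rot: [179.9, 0.7, 170.8]
wrist_force: [0.8, -0.6, 0.2]
opening: 0.0081
grasp_force: 24.4
```

>>> play_rows(steps=[[[-0.0005,0.0223,0,0],[-0.0005,0.0223,0,0],[-0.0005,0.0223,0,0],[-0.0005,0.0223,0,0],[-0.0005,0.0223,0,0]]])

```text
time: 19.93
ee_pos: [0.4908, 0.0731, 0.127]
tcp_rot: [179.9, 0.7, 170.8]
wrist_force: [-0.2, -0.1, 0.2]
opening: 0.0084
grasp_force: 24.4
```

>>> play_rows(steps=[[[-0.0005,0.0223,0,0],[-0.0005,0.0223,0,0],[0,0,0,-0.12],[0,0,0,-0.12],[0,0,0,-0.12]]])

```text
time: 20.35
ee_pos: [0.4989, 0.1164, 0.127]
tcp_rot: [-179.9, 0.7, -168.2]
wrist_force: [-0.3, 0.4, -0.5]
opening: 0.0083
grasp_force: 24.5
```

>>> play_rows(steps=[[[0,0,0,-0.12],[0,0,0,-0.12],[0,0,0,-0.12],[0,0,0,-0.12],[0,0,0,-0.12]]])

```text
time: 20.77
ee_pos: [0.4989, 0.1159, 0.1271]
tcp_rot: [-179.5, 0.5, -133.9]
wrist_force: [-0.3, -0.2, -0.5]
opening: 0.0082
grasp_force: 24.5
```

>>> play_rows(steps=[[[0,0,0,-0.12],[0,0,0,-0.12],[0,0,0,-0.12],[0,0,0,-0.12],[0,0,0,0]]])

```text
time: 21.18
ee_pos: [0.4989, 0.1159, 0.1271]
tcp_rot: [-179.3, 0.2, -106.4]
wrist_force: [0.1, -0.3, -0.3]
opening: 0.0084
grasp_force: 24.5
```

```bash
python3 - <<'E'
from h import *
c=snap("wrist","w4.png");o=bot.get_obs(); print(o["time"],o["ee_pos"],o["tcp_rot"],o["q"],o["opening"],o["grasp_force"])
E
```

```text
21.2333 [0.49895788 0.11589008 0.12697908] [-179.34523828    0.22370365 -106.81116401] [ 13.15002392  -1.68646085  -8.27556799  82.73191257  -0.13319405
 -60.03832306] 0.008188227505215405 24.459696114063263
```

View pics/w4.png

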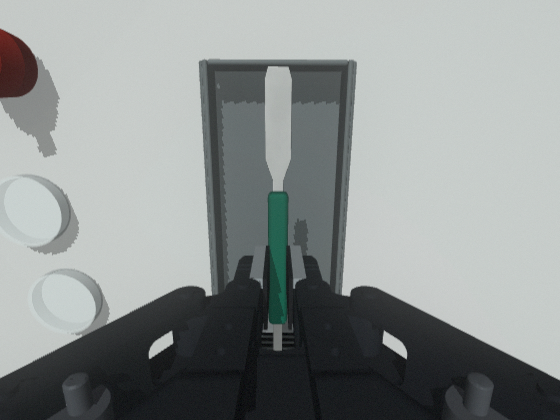

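The spatula is held level and aligned with the tray. Its tip is at (278,67) and the tray's -y end rim runs from about (200,62) to (356,62). I'll check the end clearance.

```bash
python3 - <<'E'
from h import *
c=load("w4.png"); P=lambda u,v,z: ray(c,(u,v),z)[:2]
cen=np.array([.517,.171]);d=np.array([np.cos(np.radians(73.4)),np.sin(np.radians(73.4))]);ex=np.array([d[1],-d[0]])
for n,p in dict(tip=(278,67,.122),neck=(277,190,.128),rimL=(200,61.5,.03),rimR=(356,61.5,.03)).items():
    q=P(*p);print(n,q,(q-cen)@ex,(q-cen)@d)
E
```

```text
tip [0.47227254 0.02985683] -0.0025403739375860898 -0.1480387998806666
neck [0.48758997 0.08049098] -0.002326921683246936 -0.095138941526802
rimL [ 0.52031454 -0.00387924] 0.05313736142234049 -0.1666437988542716
rimR [0.41549265 0.02722593] -0.05620220500077948 -0.1667814030405709
```

>>> play_rows(steps=[[[0,0,0.022,0],[0,0,0.022,0],[0,0,0.022,0],[0,0,0.02,0],[0,0,0.014,0]]])

```text
time: 21.65
ee_pos: [0.4994, 0.1158, 0.0249]
tcp_rot: [-179.4, 0.2, -107.0]
wrist_force: [-1.4, 1.0, -0.3]
opening: 0.008
grasp_force: 24.5
```

>>> play_rows(steps=[[[0,0,0.008,0],[0,0,0.004,0],[0,0,0.002,0],[0,0,0,0],[0,0,0,0]]])

```text
time: 22.07
ee_pos: [0.501, 0.1161, 0.0136]
tcp_rot: [-179.3, 0.3, -106.7]
wrist_force: [0.5, -0.1, -0.9]
opening: 0.0084
grasp_force: 24.5
```

>>> play_rows(steps=[[[0,0,0.001,0],[0,0,0.001,0],[0,0,0.001,0],[0,0,0,0],[0,0,0,0]]])

```text
time: 22.48
ee_pos: [0.5005, 0.116, 0.0098]
tcp_rot: [-179.3, 0.2, -106.7]
wrist_force: [-0.1, 0.7, 0.0]
opening: 0.0082
grasp_force: 24.5
```

>>> play_rows(steps=[[[0,0,0,0],[0,0,0,0],[0,0,0,0],[0,0,0,0],[0,0,0,0]]], gripper=0.03)

```text
time: 22.9
ee_pos: [0.5004, 0.116, 0.0097]
tcp_rot: [-179.3, 0.2, -106.7]
wrist_force: [-0.1, 0.7, 0.1]
opening: 0.0299
grasp_force: 0.0
```

>>> play_rows(steps=[[[0,0,-0.01,0],[0,0,-0.02,0],[0,0,-0.03,0],[0,0,-0.03,0],[0,0,-0.03,0]]])

```text
time: 23.32
ee_pos: [0.4987, 0.1158, 0.1317]
tcp_rot: [-179.3, 0.2, -106.7]
wrist_force: [0.8, 0.8, 0.6]
opening: 0.03
grasp_force: 0.0
```

>>> play_rows(steps=[[[0,0,-0.02,0],[0,0,0,0],[0,0,0,0],[0,0,0,0],[0,0,0,0]]])

```text
time: 23.73
ee_pos: [0.4982, 0.1158, 0.1486]
tcp_rot: [-179.4, 0.2, -106.7]
wrist_force: [0.0, -0.3, -0.3]
opening: 0.0302
grasp_force: 0.0
```

```bash
python3 - <<'E'
from h import *
c=snap("wrist","w5.png");t=snap("top","top5.png");o=bot.get_obs(); print(o["time"],o["ee_pos"],o["opening"])
im=np.vstack([c["img"],np.pad(cv2.resize(t["img"][160:250,130:317],None,fx=2,fy=2,interpolation=cv2.INTER_CUBIC),((0,0),(0,560-374),(0,0)))])
cv2.imwrite("pics/m5.png",im)
E
```

```text
23.8333 [0.4982335  0.11580113 0.14862741] 0.029980282984380713
```

View pics/m5.png

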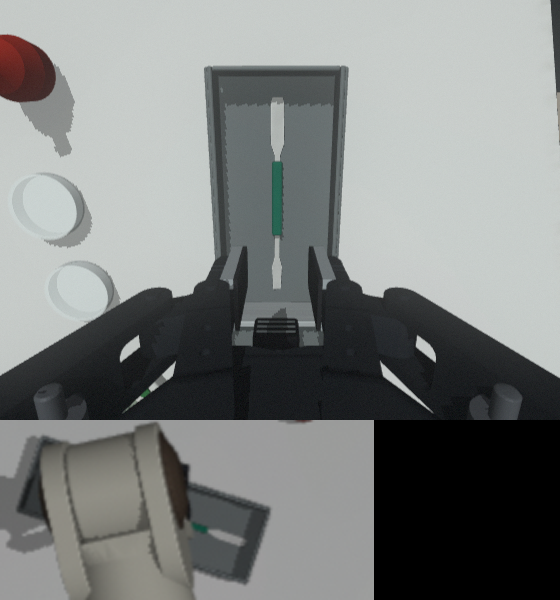

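The spatula lies flat and centred on the tray floor, (278,97) to (277,288), clear of the end wall and the divider. The gripper is well above everything, so I'm handing in.

```bash
python3 -c "
from workcell import bot
print(bot.job_done())"
```

```text
the job is handed in; nothing more can be done
None
```

The job is handed in at about 24 s of 58 s: the divider is at about +0.053 m with the weights untouched and standing when last seen (just after the slide), and the spatula lies flat lengthwise on the floor of the empty side; no verdict was returned.

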